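Load the reagent packs from the fridge pile into their carriers

TASK

Load the analyser: take the criss-cross pile of four reagent packs apart from the top and put each pack into the carrier of its own colour, lengthwise (either way round), lifted in over the lip so that it sits flat on the carrier's floor behind the lip; both packs of the upper layer go in before a lower one is taken. Keep the packs level so the reagent does not froth, set them down rather than drop them, and do not disturb the sample rack or the amber control vial.

Things in the scene. Friction and masses are not known exactly. Their poses are not given: they have to be found in the camera images.
- pack_blue_center (a point): blue reagent pack: white cassette, blue lid with three white caps; 120 mm long (x) x 36 wide (y) x 45 high (z), 0.17 kg. Point: its centre, half-way up. Starts in a criss-cross pile on a low tray (rim 7 mm high, 82 mm from the pile's middle), on the tray, under the green and red ones; its parallel neighbour is 72 mm off, centre to centre.
- pack_green_center (a point): green reagent pack: white cassette, green lid with three white caps; 120 mm long (x) x 36 wide (y) x 45 high (z), 0.17 kg. Point: its centre, half-way up. Starts in a criss-cross pile on a low tray (rim 7 mm high, 82 mm from the pile's middle), in the upper layer, across the blue and yellow ones; its parallel neighbour is 72 mm off, centre to centre.
- pack_yellow_center (a point): yellow reagent pack: white cassette, yellow lid with three white caps; 120 mm long (x) x 36 wide (y) x 45 high (z), 0.17 kg. Point: its centre, half-way up. Starts in a criss-cross pile on a low tray (rim 7 mm high, 82 mm from the pile's middle), on the tray, under the green and red ones; its parallel neighbour is 72 mm off, centre to centre.
- pack_red_center (a point): red reagent pack: white cassette, red lid with three white caps; 120 mm long (x) x 36 wide (y) x 45 high (z), 0.17 kg. Point: its centre, half-way up. Starts in a criss-cross pile on a low tray (rim 7 mm high, 82 mm from the pile's middle), in the upper layer, across the blue and yellow ones; its parallel neighbour is 72 mm off, centre to centre.
- carrier_blue: black open carrier, blue front lip, pull tab and floor patch; fixed in one of 4 deck lanes 80 mm apart. Origin: centre of underside; x: lengthwise, away from tab. 150 (x) x 58 mm. Floor 4 mm up. Lip and rear stop 22 mm high, 142 apart inside; 4 corner guides 16 high, 52 apart; sides open in the middle 98 mm. 50 mm bulkhead 96 mm behind the middle.
- carrier_green: black open carrier, green front lip, pull tab and floor patch; fixed in one of 4 deck lanes 80 mm apart. Origin: centre of underside; x: lengthwise, away from tab. 150 (x) x 58 mm. Floor 4 mm up. Lip and rear stop 22 mm high, 142 apart inside; 4 corner guides 16 high, 52 apart; sides open in the middle 98 mm. 50 mm bulkhead 96 mm behind the middle.
- carrier_yellow: black open carrier, yellow front lip, pull tab and floor patch; fixed in one of 4 deck lanes 80 mm apart. Origin: centre of underside; x: lengthwise, away from tab. 150 (x) x 58 mm. Floor 4 mm up. Lip and rear stop 22 mm high, 142 apart inside; 4 corner guides 16 high, 52 apart; sides open in the middle 98 mm. 50 mm bulkhead 96 mm behind the middle.
- carrier_red: black open carrier, red front lip, pull tab and floor patch; fixed in one of 4 deck lanes 80 mm apart. Origin: centre of underside; x: lengthwise, away from tab. 150 (x) x 58 mm. Floor 4 mm up. Lip and rear stop 22 mm high, 142 apart inside; 4 corner guides 16 high, 52 apart; sides open in the middle 98 mm. 50 mm bulkhead 96 mm behind the middle.
- tube_rack: bystander: black sample rack with 16 white-capped tubes, 52 x 200 mm and 102 mm high, at the back; origin at the centre of its underside, long side along its y axis. Leave alone.
- vial_center (a point): bystander: small amber control vial with a white cap, 26 mm across, 48 mm high, standing on the bench in the gap between tray and deck, nearer the robot; the point is its centre, half-way up. Leave alone.

How it is judged:
By the outcome, as a careful person would: the job done as asked, in the order asked, and still so for the second after the job is handed in, with the robot touching nothing.
It also fails if it takes over 109 s, if anything falls off the work surface, if the arm or the gripper's body presses on something with over 40 N, if the wrist force passes 120 N, or if a joint passes its speed limit or range.

ROBOT

A 6-joint arm with a two-finger parallel gripper is mounted at the origin on the work surface. World frame = base frame: x ahead of the robot, y to its left, z up, the work surface at z = 0. Lengths are in mm, angles in rad, forces in N, time in s.
With the tool pointing down it reaches from about 350 to 775 mm from the base axis. Payload 5.5 kg.
Tool frame: the origin (TCP) lies on the centre line of the jaws, within the pads' length; the fingertips stand 19 mm ahead of it and the grasp point (between the pads) is the TCP; z points along the fingers, y is the line along which they close (so a half turn about z gives the same grasp; the last joint's range is limited). The gripper opens to 85 mm and grips with 20 to 120 N. Pads are 22 mm wide; open, the fingers measure 114 mm over their backs; the gripper's body (76 mm by 85 mm) begins 54 mm behind the grasp point. The pads swing forward as they close: fully open they stand 13 mm farther back than shut.
Start: joints at [1.13, 0.313, 0.046, 1.304, 0, 1.431], TCP at [170.387, 549.216, 250.323] pointing down, gripper open.
Joint ranges: [-2.76, 2.76], [-0.86, 1.69], [-1.03, 1.26], [-2.2, 2.34], [-1.47, 1.5], [-3.14, 3.14]. Speed limits (rad/s): [2.57, 2.57, 3.14, 3.14, 3.14, 3.14].

INTERFACE

Orientations are given as a rotation vector (axis times angle).
In Python, from station import arm gives the robot as it stands.
- The arm moves only by the shell command python3 -m handwheel 'ROWS' [OPENING] [FORCE]. ROWS is JSON, one flat list of numbers, 4 for each row, row after row: the shift along the world's x, y, z in units of 50 mm (1.0 is 50 mm), then the turn about the world's z in units of 10 degrees (1.0 is 10 degrees). A call has exactly 8 rows; each row shifts and turns the commanded pose from where the row before left it; what a row does not reach is not made up. A row lasts 1/8 s, in which the tool goes at most 62.5 mm and 10.7 degrees, less where a joint would pass 70% of its speed; a pose out of reach is approached as far as the arm can. A call is refused whole if a number of a shift passes 1 or a number of a turn 1, either way. A call with a gripper value outside its range is refused whole. OPENING is the closure, from 0 (fully open) to 1 (shut), set as the call begins (- or left out, the last holds). The fingers move at their own pace and stop on an object; FORCE is the grip in N (left out, the last holds). Time passes only in rows, so rows that do not move let the fingers close, or fill a call up. It gives the time, the measured TCP pose, the force, the opening and the grip force at its end, in the units of the state.
- arm.sense(): the state, without advancing time (a new reading comes with each control period).
- arm.grab_frame(name): name is "scene" or "top" or "wrist"; returns the picture (480x640x3 uint8, red, green, blue); there is no depth.
- arm.camera_model(name): a dict with "mtx" (3x3 intrinsics, pixels), "rvec" (rotation vector, rad) and "tvec" (3), from world to camera coordinates, as OpenCV has them. Camera axes: x right, y down, z forward; pixel columns grow to the right and rows downward; lengths in mm; the calibration is good to about 2 mm. A picture is of the moment at which its call begins: read the wrist's pose just before it. camera_model takes no time and is no camera call; for the wrist camera it gives the pose at the moment of the call.
- arm.job_done(): hands the job in; it is judged then, once.
The state is a dict: "time_s": time; "joint_pos": joint angles; "joint_velocities": joint speeds; "joint_efforts": joint torques, N m; "tcp_pos": TCP position; "ee_rot": TCP orientation; "force": force on the tool from outside, world axes, zero at the start; "wrist_torque": the same for the moment, N m; "grip_width": opening from 0.0 (shut) to 1.0 (fully open); "grasp_force": force on a finger pad.
Only numpy, scipy, OpenCV 4.12 (cv2) and the standard library are available. Lean on these libraries where they do the work, as an engineer would, in place of code of your own. Each camera call takes 0.05 s, during which the arm holds its last target. There are 200 camera calls.

## Working session

There is one attempt and no reset: what is moved stays moved. The work goes in short steps, Python scripts to look and compute and a shell command to move; the robot and the scene stay as the last step left them, time stands still between calls to the robot, and variables do not carry over. Pictures are saved under pics/ and viewed, at most 14 in all, crops included, and the job is handed in when it is done.

```bash
mkdir -p pics; ls; python3 - <<'E'
from station import arm
import cv2
for n in("top","scene"):
    cv2.imwrite(f"pics/{n}0.png",arm.grab_frame(n)[:,:,::-1])
    m=arm.camera_model(n);print(n,m)
s=arm.sense();print(s["time_s"],s["tcp_pos"],s["ee_rot"],s["grip_width"])
E
```

```text
pics
top {'mtx': array([[444.24517624,   0.        , 318.50343825],
       [  0.        , 444.24517624, 239.98782556],
       [  0.        ,   0.        ,   1.        ]]), 'rvec': array([ 2.11202694, -2.14599384,  0.14792249]), 'tvec': array([-29.88558582, 613.25890208, 982.13320548])}
scene {'mtx': array([[522.82552409,   0.        , 323.32975064],
       [  0.        , 522.82552409, 235.26626734],
       [  0.        ,   0.        ,   1.        ]]), 'rvec': array([ 2.259001  ,  0.64011826, -0.27787168]), 'tvec': array([-493.95026251, -193.16481376, 1224.36374605])}
0.1 [170.16369775 548.78479847 249.48777798] [-4.70556238e-01 -3.10568323e+00  2.52611665e-03] 0.9953978110661027
```

View pics/top0.png

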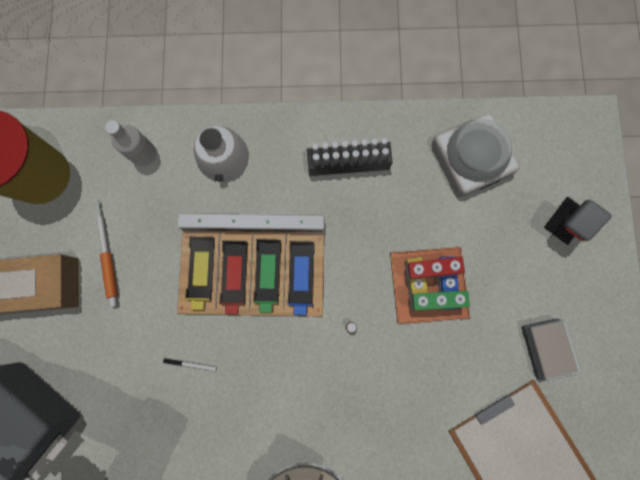

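View pics/scene0.png

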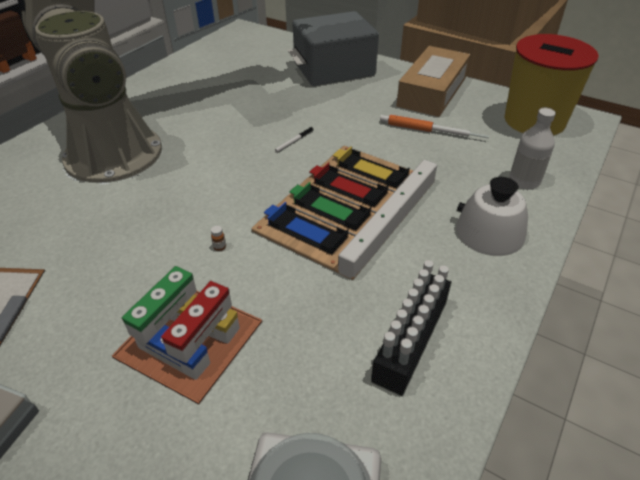

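The top view shows the pile at about (438,285), with red on top at (438,267) and green at (440,300). The lanes are yellow (200,270), red (234,272), green (268,272) and blue (301,274), with tabs on the near side. The vial is at (351,327) and the rack at (349,157). The scene view agrees.

```bash
cat > h.py <<'E'
import numpy as np,cv2
from station import arm
R={'red':[((0,120,60),(8,255,255)),((172,120,60),(180,255,255))],'green':[((50,90,40),(80,255,255))],
'blue':[((105,110,50),(125,255,255))],'yellow':[((20,110,80),(32,255,255))]}
def mask(im,c):
    h=cv2.cvtColor(im,cv2.COLOR_RGB2HSV); m=0
    for a,b in R[c]: m=m|cv2.inRange(h,a,b)
    return m
def blobs(im,c,mn=30,box=None):
    m=mask(im,c)
    if box: k=np.zeros_like(m);k[box[1]:box[3],box[0]:box[2]]=255;m&=k
    m=cv2.morphologyEx(m,cv2.MORPH_CLOSE,np.ones((3,3)))
    cs=[k for k in cv2.findContours(m,cv2.RETR_EXTERNAL,cv2.CHAIN_APPROX_NONE)[0] if cv2.contourArea(k)>mn]
    return sorted(cs,key=cv2.contourArea,reverse=True)
def ray(mod,uv):
    Rm=cv2.Rodrigues(mod['rvec'])[0];t=np.ravel(mod['tvec'])
    p=cv2.undistortPoints(np.array([[uv]],float),mod['mtx'],None)[0,0]
    return -Rm.T@t, Rm.T@np.array([p[0],p[1],1.])
def plane(mod,uv,z):
    o,d=ray(mod,uv);return o+d*(z-o[2])/d[2]
def proj(mod,P): return cv2.projectPoints(np.array([P],float),mod['rvec'],mod['tvec'],mod['mtx'],None)[0][0,0]
def tri(rays):
    A=0;b=0
    for o,d in rays:
        d=d/np.linalg.norm(d);M=np.eye(3)-np.outer(d,d);A=A+M;b=b+M@o
    return np.linalg.solve(A,b)
def rectplane(mod,c,z):
    P=np.array([plane(mod,q[0],z)[:2] for q in cv2.convexHull(c)],np.float32)
    (cx,cy),(w,h),a=cv2.minAreaRect(P)
    if w<h: w,h,a=h,w,a+90
    return np.round([cx,cy,w,h,(a+90)%180-90],1)
E
python3 - <<'E'
from h import *
mt,ms=arm.camera_model("top"),arm.camera_model("scene")
it=cv2.imread("pics/top0.png")[:,:,::-1].copy();is_=cv2.imread("pics/scene0.png")[:,:,::-1].copy()
for c in R:
    for n,im,m,box in(("top",it,mt,(170,220,480,330)),("scene",is_,ms,(100,140,440,390))):
        for k in blobs(im,c,25,box):
            r=cv2.minAreaRect(k);print(c,n,np.round(r[0],1),cv2.contourArea(k),[rectplane(m,k,z).tolist() for z in((10,94) if n=="top" else (10,))])
print("tri red/green",tri([ray(mt,(437.5,267)),ray(ms,(197,313.5))]),tri([ray(mt,(441.5,299.5)),ray(ms,(158,294))]))
print("rack",plane(mt,(349,157),50),"vial",tri([ray(mt,(351,327)),ray(ms,(217,231))]))
print("bulk",[plane(mt,u,50) for u in((180,229),(323,230))], proj(ms,(170,549,250)))
E
```

```text
red top [435.6 266.2] 865.0 [[551.1, -315.7, 129.7, 51.1, -88.4], [543.0, -295.3, 119.3, 47.0, -88.4]]
red top [233.6 272.5] 443.5 [[544.0, 165.0, 79.1, 34.5, -1.2], [536.5, 147.2, 72.8, 31.8, -1.2]]
red top [230.5 308. ] 131.0 [[460.0, 171.5, 54.7, 23.3, 89.2], [459.2, 153.1, 50.3, 21.5, 89.2]]
red scene [194.7 313.9] 1748.0 [[491.5, -259.3, 138.8, 48.4, -85.0]]
red scene [350.1 186.3] 409.5 [[542.4, 169.8, 84.3, 39.1, -1.5]]
red scene [320.4 169.6] 124.5 [[454.4, 185.6, 63.2, 28.6, -89.4]]
green top [440.5 300.2] 823.0 [[471.0, -322.5, 128.8, 38.3, -87.7], [469.3, -301.6, 118.6, 35.2, -87.7]]
green top [267.3 271. ] 458.5 [[546.4, 84.5, 81.9, 34.9, -2.5], [538.7, 73.1, 75.4, 32.1, -2.5]]
green top [266. 306.] 123.5 [[463.5, 87.3, 52.1, 23.3, 89.2], [462.4, 75.7, 48.0, 21.5, 89.2]]
green scene [157.5 297.5] 1623.0 [[413.2, -265.7, 138.2, 47.3, -87.7]]
green scene [331.6 207.7] 492.5 [[544.2, 89.4, 85.2, 40.4, -2.1]]
green scene [300.9 189.7] 162.5 [[458.9, 104.5, 58.5, 32.6, 85.4]]
blue top [300.5 273. ] 475.0 [[540.3, 5.0, 81.2, 35.6, -0.6], [533.0, -0.1, 74.7, 32.8, -0.6]]
blue to
[... 765 characters left out ...]
p [413.9 259.2] 26.5 [[568.5, -265.2, 34.6, 7.2, -80.6], [559.0, -248.8, 31.9, 6.7, -80.6]]
yellow scene [372.7 168.9] 359.5 [[553.9, 250.3, 83.8, 39.0, -2.1]]
yellow scene [227.5 319.2] 183.5 [[544.9, -242.7, 41.7, 20.3, -84.5]]
yellow scene [342.7 152.7] 110.5 [[465.8, 266.3, 63.9, 27.8, -89.8]]
yellow scene [187. 303.] 43.0 [[464.5, -250.6, 37.8, 5.8, -88.9]]
tri red/green [ 543.45335783 -299.43946076   86.64241139] [ 471.63130218 -303.76863411   91.03358913]
rack [ 811.57482845 -115.27076258   50.        ] vial [ 414.19329059 -109.3243189    38.91507294]
bulk [array([644.2711782 , 284.33876028,  50.        ]), array([635.7942488 , -50.48165199,  50.        ])] [299.0908822  -15.45181995]
```

```bash
python3 -m handwheel '[0.65,-0.7,0.2,0.2, 0.65,-0.7,0.2,0.2, 0.65,-0.7,0.2,0.2, 0.65,-0.7,0.2,0.2, 0.65,-0.7,0.2,0.2, 0.65,-0.7,0.2,0.2, 0.65,-0.7,0.2,0.2, 0.65,-0.7,0.2,0.1]'
python3 -m handwheel '[0.2,-0.5,0.1,0, 0.2,-0.5,0.1,0, 0.2,-0.5,0.1,0, 0.2,-0.5,0.1,0, 0.2,-0.5,0,0, 0.1,-0.3,0,0, 0,0,0,0, 0,0,0,0]'
python3 - <<'E'
from h import *
m=arm.camera_model("wrist");im=arm.grab_frame("wrist");cv2.imwrite("pics/w1.png",im[:,:,::-1])
s=arm.sense();print(s['tcp_pos'],s['ee_rot'],m,ray(m,(320,240)),s['joint_pos'])
E
```

```text
time_s: 1.1
tcp_pos: [431.1, 267.9, 330.3]
ee_rot: [-0.06, -3.14, 0.0]
force: [0.7, 0.7, -0.4]
grip_width: 1.002
grasp_force: 0.0
time_s: 2.1
tcp_pos: [485.0, 129.7, 350.2]
ee_rot: [-0.061, -3.14, -0.001]
force: [-0.0, 0.5, 0.1]
grip_width: 1.0
grasp_force: 0.0
[485.03701033 129.8879315  350.26891969] [-5.99737144e-02 -3.14072065e+00 -5.55320720e-04] {'mtx': array([[399.00037484,   0.        , 319.59361746],
       [  0.        , 399.00037484, 239.70458499],
       [  0.        ,   0.        ,   1.        ]]), 'rvec': array([-2.08369158, -2.00592624, -0.32616822]), 'tvec': array([-147.75457783, -527.89923767,  322.9393459 ])} (array([403.97361995, 132.25986611, 473.40414419]), array([ 0.3168007 , -0.01046395, -0.94843524])) [1.01427065e-01 1.61610006e-01 9.21021717e-02 1.50154321e+00
 3.86992887e-04 1.39613428e-01]
```

View pics/w1.png

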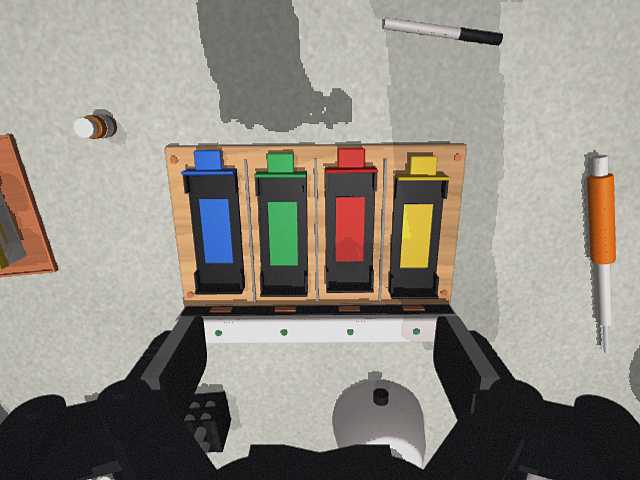

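The wrist view shows all four carriers clearly. Their floor patches are at blue (215,231), green (283,233), red (350,229) and yellow (416,236). Next I measure them against the other two views.

```bash
python3 - <<'E'
from h import *
T=[-147.75457783,-527.89923767,322.9393459];rv=[-2.08369158,-2.00592624,-0.32616822]
mt,ms=arm.camera_model("top"),arm.camera_model("scene");mw=dict(mtx=arm.camera_model("wrist")['mtx'],rvec=np.array(rv),tvec=np.array(T))
ld=lambda n:cv2.imread(f"pics/{n}.png")[:,:,::-1].copy()
it,is_,iw=ld("top0"),ld("scene0"),ld("w1")
def cen(k): return cv2.minAreaRect(k)[0]
for c in R:
    kw=blobs(iw,c,100,(160,140,470,300));kt=blobs(it,c,100,(170,220,330,330));ks=blobs(is_,c,100,(240,140,440,280))
    print(c,np.round(tri([ray(mw,cen(kw[0])),ray(mt,cen(kt[0])),ray(ms,cen(ks[0]))]),1),*[rectplane(mw,kw[0],z) for z in(4,14)],cv2.boundingRect(kw[1]))
E
```

```text
red [544.6 163.9  14.5] [548.9 163.6  82.5  35.2  -1.5] [545.8 162.9  80.7  34.4  -1.5] (325, 148, 53, 25)
green [546.8  83.6  14.8] [551.   81.6  82.8  35.5  -2.2] [547.9  82.7  81.   34.8  -2.2] (254, 153, 53, 25)
blue [540.6   3.9  15.5] [ 5.453e+02 -4.000e-01  8.260e+01  3.570e+01 -2.000e+00] [542.3   2.4  80.8  35.   -2. ] (181, 150, 56, 26)
yellow [555.9 244.4  13.8] [560.5 245.5  82.   35.6  -1.9] [557.2 243.1  80.3  34.8  -1.9] (396, 156, 54, 25)
```

```bash
python3 - <<'E'
from h import *
mw=dict(mtx=arm.camera_model("wrist")['mtx'],rvec=np.array([-2.08369158,-2.00592624,-0.32616822]),tvec=np.array([-147.75457783,-527.89923767,322.9393459]))
for n,u,v in(("red",351,172.5),("green",281,177.5),("blue",209,175),("yellow",423,180)): print(n,np.round(plane(mw,(u,v),33),1)+[71,0,0])
E
python3 -m handwheel '[-0.2,-0.8,-0.1,-0.95, -0.2,-0.8,-0.1,-0.95, 0,-0.8,-0.1,-0.95, 0,-0.8,-0.1,-0.95, 0,-0.8,-0.1,-0.95, 0,-0.8,0,-0.95, 0,-0.8,0,-0.95, 0,-0.8,0,-0.95]' 0.37 40
python3 -m handwheel '[0.1,-0.5,0,-0.9, 0,-0.5,0,0, 0,-0.4,0,0, 0,-0.3,0,0, 0,-0.3,0,0, 0,0,0,0, 0,0,0,0, 0,0,0,0]'
python3 - <<'E'
from h import *
m=arm.camera_model("wrist");im=arm.grab_frame("wrist");cv2.imwrite("pics/w2.png",im[:,:,::-1])
s=arm.sense();print(s['tcp_pos'],s['ee_rot'],m['rvec'].tolist(),m['tvec'].tolist(),ray(m,(320,240)),s['grip_width'])
E
```

```text
red [545.  164.5  33. ]
green [547.6  87.   33. ]
blue [541.8   7.8  33. ]
yellow [556.4 244.1  33. ]
time_s: 3.15
tcp_pos: [465.5, -191.1, 325.4]
ee_rot: [1.987, 2.433, 0.001]
force: [0.4, 0.5, 0.4]
grip_width: 0.63
grasp_force: 0.0
time_s: 4.15
tcp_pos: [470.4, -290.2, 325.5]
ee_rot: [2.166, 2.275, 0.0]
force: [0.5, -0.9, 0.1]
grip_width: 0.63
grasp_force: 0.0
[ 470.43738739 -290.22963626  325.52582828] [2.16621590e+00 2.27502532e+00 3.01023227e-04] [-2.8187210313450626, -0.0699070017082792, -0.011689095529250036] [-455.79489353979415, -362.3584398839271, 351.9562117599553] (array([ 466.65546399, -209.42210688,  448.66564166]), array([ 0.01697341, -0.31679669, -0.94834242])) 0.63128866669062
```

View pics/w2.png

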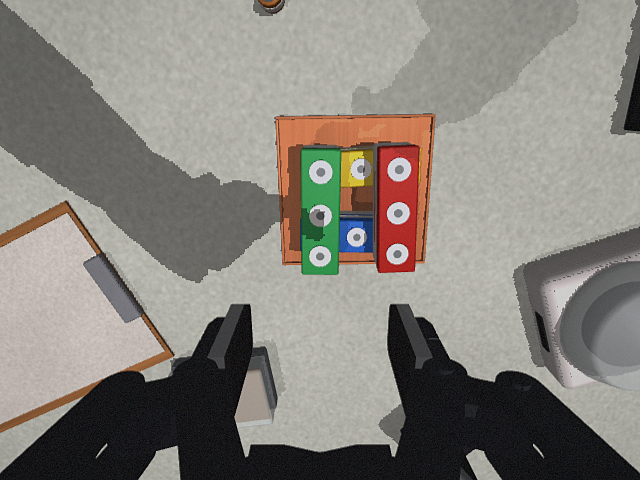

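The wrist view shows red on top at (398,213) and green at (320,215). The yellow and blue packs below appear at (356,169) and (357,237).

```bash
python3 - <<'E'
from h import *
mt,ms=arm.camera_model("top"),arm.camera_model("scene");mw=arm.camera_model("wrist")
ld=lambda n:cv2.imread(f"pics/{n}.png")[:,:,::-1].copy()
it,iw,is_=ld("top0"),ld("w2"),ld("scene0")
for c in("red","green"):
    k=np.vstack(blobs(iw,c,60,(285,130,425,280)));q=cv2.convexHull(k)
    t=blobs(it,c,100,(390,240,480,330))[0]
    print(c,cv2.boundingRect(q),[rectplane(mw,q,z) for z in(88,94,100)],rectplane(mt,t,94))
for n,a,b,sc in(("red",(398,213),(437.5,267),(197,313.5)),("green",(320,215),(441.5,299.5),(158,294))): print(n,tri([ray(mw,a),ray(mt,b),ray(ms,sc)]),plane(mw,a,94))
a=[(399,169),(397,254),(320,172),(320,257)]
for z in(90,94,98):
    P=[plane(mw,x,z)[:2] for x in a];print(z,np.linalg.norm(P[0]-P[1]),np.linalg.norm(P[0]-P[2]),np.degrees(np.arctan2(*(P[0]-P[1])[::-1])),np.degrees(np.arctan2(*(P[2]-P[3])[::-1])))
print([plane(mw,x,4) for x in((276,115),(434,115),(284,264),(425,264))])
E
```

```text
red (293, 144, 129, 129) [array([ 505. , -300.7,  122.2,  116.5,  -86.5]), array([ 504.3, -299.2,  120.1,  114.6,  -86.5]), array([ 503.7, -297.7,  118.1,  112.7,  -86.5])] [ 543.  -295.3  119.3   47.   -88.4]
green (301, 148, 40, 127) [array([ 471.8, -304.6,  121.2,   36. ,  -87.6]), array([ 471.7, -303. ,  119.1,   35.4,  -87.6]), array([ 471.6, -301.4,  117.1,   34.8,  -87.6])] [ 469.3 -301.6  118.6   35.2  -87.7]
red [ 543.95071854 -299.67994566   87.39663437] [ 543.14473155 -298.34644757   94.        ]
green [ 471.79112955 -304.02608564   91.38363786] [ 471.82454717 -303.78124051   94.        ]
90 81.21900487438982 70.74042060720153 95.09970956093957 92.86322275117969
94 80.31324068579222 69.95151486067797 95.09970956093953 92.86322275117973
98 79.40747649719462 69.1626091141543 95.09970956093956 92.86322275117972
[array([ 420.89037137, -220.28788806,    4.        ]), array([ 588.79182986, -211.94558227,    4.        ]), array([ 433.04477042, -390.4814733 ,    4.        ]), array([ 601.94784766, -382.107196  ,    4.        ])]
```

```bash
python3 -m handwheel '[0.4,-0.1,-0.3,0, 0.4,-0.1,-0.7,0, 0.4,0,-0.7,0, 0.27,0,-0.7,0, 0,0,-0.7,0, 0,0,-0.5,0, 0,0,-0.2,0, 0,0,0,0]'
python3 - <<'E'
from h import *
im=arm.grab_frame("wrist");cv2.imwrite("pics/w3.png",im[:,:,::-1])
s=arm.sense();print(s['tcp_pos'],s['ee_rot'])
mw=arm.camera_model("wrist");print(proj(mw,(543.5,-299.5,92)))
E
```

```text
time_s: 5.2
tcp_pos: [543.8, -300.4, 135.2]
ee_rot: [-2.166, -2.274, -0.0]
force: [-0.3, 0.3, 0.5]
grip_width: 0.633
grasp_force: 0.0
[ 544.23642772 -300.85319191  136.10462627] [2.16632025e+00 2.27394254e+00 3.02871171e-04]
[317.44664205 288.29128198]
```

View pics/w3.png

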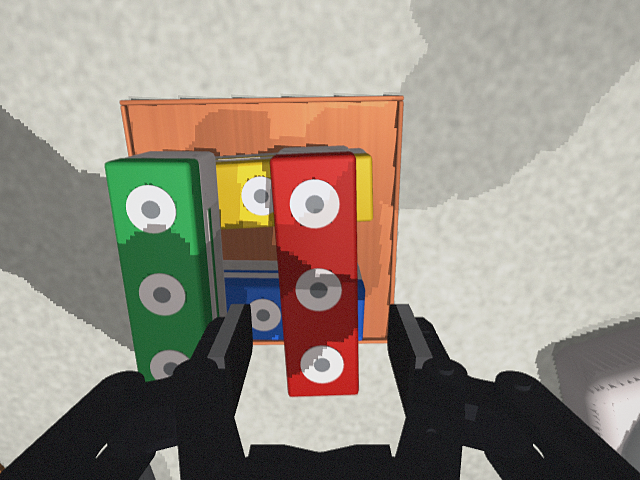

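The cap is where it was predicted, at (318,288). Red is turned about 2° further, so I correct for that, then descend and grip.

```bash
python3 -m handwheel '[0,0,-0.3,0.2, 0,0,-0.3,0, 0,0,-0.3,0, 0,0,-0.2,0, 0,0,-0.1,0, 0,0,0,0, 0,0,0,0, 0,0,0,0]'
python3 -m handwheel '[0,0,0,0, 0,0,0,0, 0,0,0,0, 0,0,0,0, 0,0,0,0, 0,0,0,0, 0,0,0,0, 0,0,0,0]' 1 40
```

```text
time_s: 6.25
tcp_pos: [544.2, -301.0, 75.9]
ee_rot: [2.126, 2.311, 0.0]
force: [0.5, 0.0, 0.8]
grip_width: 0.63
grasp_force: 0.0
time_s: 7.25
tcp_pos: [544.1, -301.0, 75.8]
ee_rot: [2.127, 2.311, 0.0]
force: [-1.6, -0.1, 5.8]
grip_width: 0.416
grasp_force: 41.2
```

```bash
python3 -m handwheel '[0,0,0.1,0, 0,0,0.2,0, 0,0,0.3,0, 0,0,0.3,0, 0,0,0.3,0, 0,0,0.3,0, 0,0,0.2,0, 0,0,0.2,0]'
python3 -m handwheel '[0,0.2,0.1,0, 0,0.4,0,0.5, 0,0.6,0,0.7, 0,0.7,0,0.7, 0,0.8,0,0.7, 0,0.8,0,0.7, 0,0.8,0,0.7, 0,0.8,0,0.7]'
python3 -m handwheel '[0,0.8,0,0.7, 0,0.8,0,0.7, 0,0.7,0,0.7, 0,0.6,0,0.6, 0,0.5,0,0.5, 0,0.4,0,0.3, 0,0.3,0,0.1, 0,0.1,0,0]'
python3 - <<'E'
from h import *
im=arm.grab_frame("wrist");cv2.imwrite("pics/w4.png",im[:,:,::-1])
s=arm.sense();print(s['tcp_pos'],s['ee_rot'],s['joint_pos'])
mw=arm.camera_model("wrist")
for c in R:
    for k in blobs(im,c,400)[:2]: print(c,cv2.contourArea(k),rectplane(mw,k,15),np.round(cv2.minAreaRect(k)[0]))
E
```

```text
time_s: 8.25
tcp_pos: [543.8, -300.8, 170.9]
ee_rot: [-2.127, -2.312, -0.0]
force: [-0.4, 0.4, -2.4]
grip_width: 0.413
grasp_force: 40.4
time_s: 9.25
tcp_pos: [543.2, -43.8, 175.2]
ee_rot: [-1.022, -2.97, -0.0]
force: [0.4, 0.4, -2.4]
grip_width: 0.418
grasp_force: 40.5
time_s: 10.25
tcp_pos: [543.7, 164.9, 175.2]
ee_rot: [-0.061, -3.141, 0.0]
force: [0.2, 0.6, -2.5]
grip_width: 0.413
grasp_force: 40.5
[543.81678332 164.97459194 175.23799133] [-6.11236781e-02 -3.14086888e+00 -2.84879174e-04] [ 1.53197659e-01  3.32421152e-01 -1.13314268e-01  1.12515689e+00
  2.00843709e-04  1.92114246e-01]
red 31677.5 [631.4 161.2 249.8  94.   -2.1] [320. 310.]
red 2182.5 [461.5 165.6  60.8  27.4  87.8] [316. 104.]
green 4719.5 [547.8  82.8  80.1  34.9  -2.3] [209. 229.]
green 2145.5 [463.8  83.1  64.1  27.1  87.8] [196. 113.]
blue 4822.5 [541.6   2.7  81.1  35.   -1.9] [100. 225.]
blue 2258.5 [4.575e+02 3.000e-01 7.060e+01 2.690e+01 8.780e+01] [ 74. 108.]
yellow 4708.5 [557.1 243.2  80.7  34.8  -2. ] [427. 233.]
yellow 2240.5 [473.4 248.9  64.9  27.3  87.8] [438. 118.]
```

View pics/w4.png

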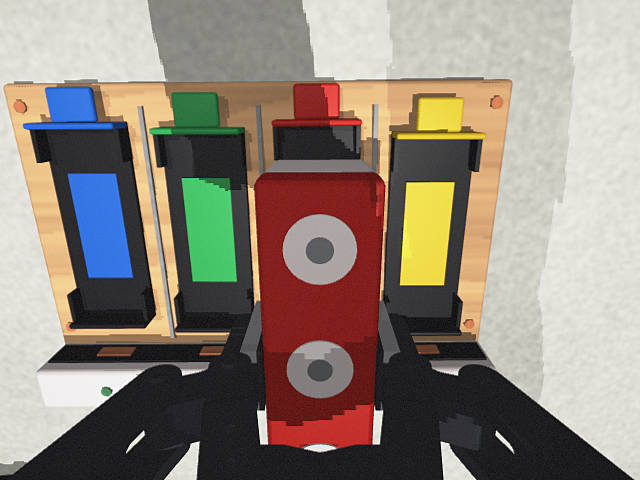

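Red is level and aligned over its carrier. Lowering it now, slowly at the end.

```bash
python3 - <<'E'
from h import *
mw=arm.camera_model("wrist");print(plane(mw,(320,370),192),arm.sense()['tcp_pos'])
E
python3 -m handwheel '[0.02,-0.02,-0.2,0, 0,-0.01,-0.4,0, 0,0,-0.4,0, 0,0,-0.4,0, 0,0,-0.4,0, 0,0,-0.3,0, 0,0,-0.2,0, 0,0,-0.1,0]'
python3 -m handwheel '[0,0,-0.1,0, 0,0,-0.04,0, 0,0,-0.02,0, 0,0,-0.02,0, 0,0,0,0, 0,0,0,0, 0,0,0,0, 0,0,0,0]'
```

```text
[541.50881673 164.72030227 192.        ] [543.81678332 164.97459194 175.23799133]
time_s: 11.3
tcp_pos: [544.8, 162.5, 54.8]
ee_rot: [-0.062, -3.141, 0.0]
force: [-0.5, 0.2, -2.7]
grip_width: 0.415
grasp_force: 40.5
time_s: 12.3
tcp_pos: [544.9, 162.7, 46.4]
ee_rot: [0.061, 3.141, 0.0]
force: [1.0, -0.4, -2.0]
grip_width: 0.417
grasp_force: 40.5
```

```bash
python3 -m handwheel '[0,0,-0.02,0, 0,0,0,0, 0,0,-0.02,0, 0,0,0,0, 0,0,0,0, 0,0,0,0, 0,0,0,0, 0,0,0,0]'
```

```text
time_s: 13.3
tcp_pos: [544.9, 162.7, 44.3]
ee_rot: [0.061, 3.141, 0.0]
force: [-0.2, 0.5, -1.5]
grip_width: 0.416
grasp_force: 40.5
```

```bash
python3 -m handwheel '[0,0,-0.02,0, 0,0,0,0, 0,0,-0.02,0, 0,0,0,0, 0,0,0,0, 0,0,0,0, 0,0,0,0, 0,0,0,0]'
```

```text
time_s: 14.3
tcp_pos: [545.0, 162.7, 43.8]
ee_rot: [0.061, 3.14, 0.0]
force: [-4.4, -1.2, 11.5]
grip_width: 0.419
grasp_force: 42.2
```

```bash
python3 -m handwheel '[0,0,0,0, 0,0,0,0, 0,0,0,0, 0,0,0,0, 0,0,0,0, 0,0,0.2,0, 0,0,0.4,0, 0,0,0.6,0]' 0.37
python3 -m handwheel '[0,0,0.7,0, 0,0,0.7,0, 0,-0.4,0.2,-0.4, -0.1,-0.6,0,-0.7, -0.1,-0.7,0,-0.7, -0.2,-0.8,0,-0.7, -0.2,-0.8,0,-0.7, -0.2,-0.8,0,-0.7]'
python3 -m handwheel '[-0.2,-0.8,0,-0.7, -0.2,-0.8,0,-0.7, -0.1,-0.8,0,-0.7, -0.1,-0.8,0,-0.7, -0.1,-0.8,0,-0.7, 0,-0.7,0,-0.7, 0,-0.5,0,-0.4, 0,-0.3,0,0]'
python3 - <<'E'
from h import *
im=arm.grab_frame("wrist");cv2.imwrite("pics/w5.png",im[:,:,::-1])
s=arm.sense();print(s['tcp_pos'],s['ee_rot'])
mw=arm.camera_model("wrist");print(proj(mw,(471.7,-304,92)))
for k in blobs(im,'green',300): print(rectplane(mw,k,91),np.round(cv2.minAreaRect(k)[0]))
E
```

```text
time_s: 15.3
tcp_pos: [544.3, 162.6, 102.8]
ee_rot: [-0.061, -3.139, 0.0]
force: [0.4, 0.7, -0.1]
grip_width: 0.632
grasp_force: 0.0
time_s: 16.3
tcp_pos: [503.6, -44.3, 181.7]
ee_rot: [-1.116, -2.936, 0.001]
force: [-0.5, -0.3, -0.5]
grip_width: 0.631
grasp_force: 0.0
time_s: 17.3
tcp_pos: [469.2, -318.5, 181.8]
ee_rot: [-2.168, -2.272, -0.0]
force: [0.6, 0.0, 0.7]
grip_width: 0.632
grasp_force: 0.0
[ 469.59427238 -319.8154243   181.89798789] [ 2.16802017e+00  2.27307098e+00 -9.61181544e-04]
[324.23668314 229.52031216]
[ 472.2 -306.4  118.9   35.7  -87.5] [326. 224.]
```

View pics/w5.png

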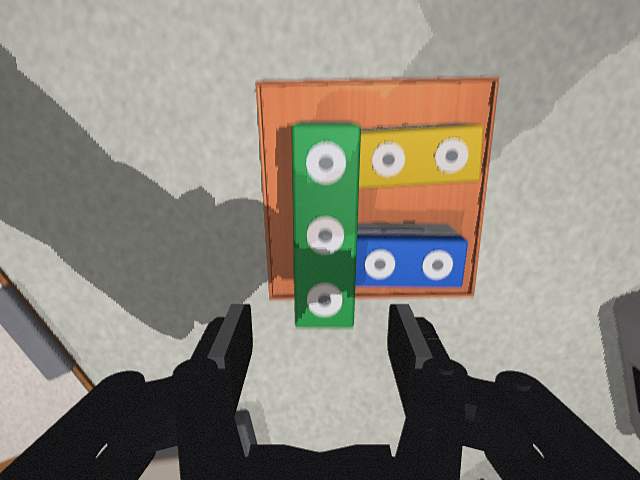

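Green's middle cap is at (325,235), with the pack centred at about (472,-306.5). Blue and yellow stayed put. Going down on green.

```bash
python3 -m handwheel '[0.05,0.17,-0.3,0, 0,0.1,-0.4,0, 0,0,-0.4,0, 0,0,-0.3,0, 0,0,-0.3,0, 0,0,-0.3,0, 0,0,-0.12,0, 0,0,0,0]'
python3 -m handwheel '[0,0,0,0, 0,0,0,0, 0,0,0,0, 0,0,0,0, 0,0,0,0, 0,0,0,0, 0,0,0,0, 0,0,0,0]' 1 40
```

```text
time_s: 18.35
tcp_pos: [472.1, -303.7, 75.9]
ee_rot: [-2.167, -2.274, -0.0]
force: [-0.0, -0.3, 1.8]
grip_width: 0.634
grasp_force: 0.0
time_s: 19.35
tcp_pos: [472.7, -304.3, 77.0]
ee_rot: [2.166, 2.273, -0.0]
force: [-1.0, -0.6, 4.6]
grip_width: 0.414
grasp_force: 41.4
```

```bash
python3 -m handwheel '[0,0,0.1,0, 0,0,0.2,0, 0,0,0.3,0, 0,0,0.3,0, 0,0,0.3,0, 0,0,0.3,0, 0,0,0.3,0, 0,0,0.2,0]'
python3 -m handwheel '[0.1,0.2,0,0.2, 0.1,0.4,0,0.5, 0.1,0.5,0,0.6, 0.1,0.6,0,0.7, 0.1,0.6,0,0.7, 0.1,0.6,0,0.7, 0.1,0.6,0,0.7, 0.1,0.6,0,0.7]'
python3 -m handwheel '[0.1,0.6,0,0.7, 0.1,0.6,0,0.7, 0.1,0.6,0,0.7, 0.1,0.6,0,0.6, 0.1,0.5,0,0.5, 0.1,0.4,0,0.3, 0.06,0.25,0,0.2, 0,0.1,0,0]'
python3 - <<'E'
from h import *
im=arm.grab_frame("wrist");cv2.imwrite("pics/w6.png",im[:,:,::-1])
s=arm.sense();print(s['tcp_pos'],s['ee_rot'])
mw=arm.camera_model("wrist")
for c in('blue','green'):
  for k in blobs(im,c,400)[:2]: print(c,rectplane(mw,k,15),np.round(cv2.minAreaRect(k)[0]))
E
```

```text
time_s: 20.35
tcp_pos: [472.6, -304.0, 177.6]
ee_rot: [2.166, 2.274, 0.0]
force: [0.1, -0.8, -2.7]
grip_width: 0.414
grasp_force: 40.6
time_s: 21.35
tcp_pos: [512.0, -96.9, 175.6]
ee_rot: [-1.046, -2.961, -0.001]
force: [-0.0, 0.4, -1.8]
grip_width: 0.417
grasp_force: 40.5
time_s: 22.35
tcp_pos: [545.1, 84.5, 175.8]
ee_rot: [-0.059, -3.14, 0.0]
force: [0.2, 0.2, -2.5]
grip_width: 0.417
grasp_force: 40.5
[545.03150868  84.5911898  175.94528482] [-6.02708234e-02 -3.14019743e+00 -4.52518480e-04]
blue [541.5   3.   80.6  34.9  -2. ] [209. 219.]
blue [457.3   2.9  64.8  26.7  87.8] [196. 101.]
green [635.8  80.7 244.5  93.5  -2.2] [320. 314.]
green [463.7  86.5  60.9  26.9  87.8] [318. 106.]
```

View pics/w6.png

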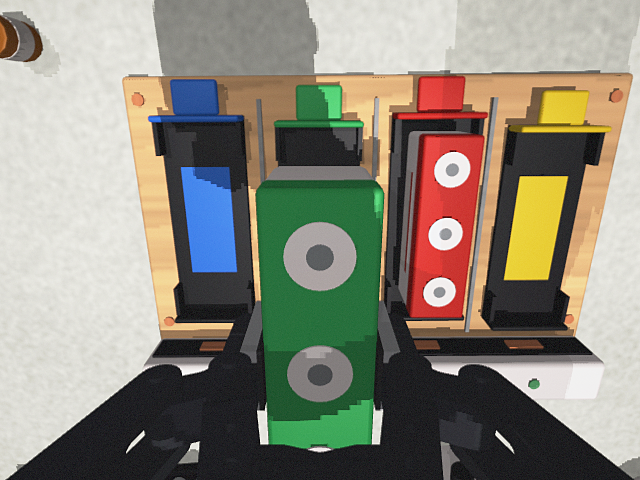

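Red sits flat in its carrier, and green is aligned over its own. Lowering green.

```bash
python3 -m handwheel '[0.02,-0.02,-0.2,0, 0,0,-0.4,0, 0,0,-0.4,0, 0,0,-0.4,0, 0,0,-0.4,0, 0,0,-0.3,0, 0,0,-0.3,0, 0,0,-0.1,0]'
python3 -m handwheel '[0,0,-0.05,0, 0,0,-0.04,0, 0,0,-0.02,0, 0,0,-0.01,0, 0,0,0,0, 0,0,0,0, 0,0,0,0, 0,0,0,0]'
python3 -m handwheel '[0,0,-0.02,0, 0,0,0,0, 0,0,0,0, 0,0,0,0, 0,0,0,0, 0,0,0,0, 0,0,0,0, 0,0,0,0]'
```

```text
time_s: 23.4
tcp_pos: [545.7, 82.5, 50.2]
ee_rot: [-0.062, -3.139, -0.0]
force: [-0.2, -0.2, -2.8]
grip_width: 0.417
grasp_force: 40.5
time_s: 24.4
tcp_pos: [546.4, 82.7, 45.3]
ee_rot: [0.061, 3.141, 0.0]
force: [-0.1, 1.1, -2.0]
grip_width: 0.421
grasp_force: 40.5
time_s: 25.4
tcp_pos: [546.5, 82.7, 45.0]
ee_rot: [0.061, 3.14, 0.0]
force: [-2.6, -2.0, 5.8]
grip_width: 0.415
grasp_force: 41.3
```

```bash
python3 -m handwheel '[0,0,0,0, 0,0,0,0, 0,0,0,0, 0,0,0,0, 0,0,0,0, 0,0,0.2,0, 0,0,0.4,0, 0,0,0.6,0]' 0.37
python3 -m handwheel '[0,0,0.7,0, 0,0,0.7,0, -0.1,-0.4,0.5,0.1, -0.2,-0.6,0,0.1, -0.2,-0.7,0,0.1, -0.2,-0.8,0,0.1, -0.2,-0.8,0,0.1, -0.2,-0.8,0,0]'
python3 -m handwheel '[-0.2,-0.8,0,0, -0.2,-0.8,0,0, 0,-0.8,0,0, 0,-0.7,0,0, 0,-0.5,0,0, 0,-0.2,0,0, 0,0,0,0, 0,0,0,0]'
python3 - <<'E'
from h import *
mw=arm.camera_model("wrist");im=arm.grab_frame("wrist");cv2.imwrite("pics/w7.png",im[:,:,::-1])
s=arm.sense();print(s['tcp_pos'],s['ee_rot'])
for c in('blue','yellow'):
  for k in blobs(im,c,400)[:2]: print(c,rectplane(mw,k,44),rectplane(mw,k,48),np.round(cv2.minAreaRect(k)[0]))
E
```

```text
time_s: 26.4
tcp_pos: [545.8, 82.7, 104.8]
ee_rot: [-0.061, -3.14, -0.0]
force: [0.4, -0.0, -0.3]
grip_width: 0.633
grasp_force: 0.0
time_s: 27.4
tcp_pos: [491.1, -123.5, 200.2]
ee_rot: [-0.076, 3.14, -0.001]
force: [-0.1, -1.4, 0.7]
grip_width: 0.633
grasp_force: 0.0
time_s: 28.4
tcp_pos: [471.4, -311.1, 199.3]
ee_rot: [0.078, -3.14, -0.001]
force: [-0.7, 0.9, 0.6]
grip_width: 0.635
grasp_force: 0.0
[ 471.43564281 -311.07939291  199.3772992 ] [ 7.78317022e-02 -3.14039127e+00 -1.00536542e-03]
blue [ 511.6 -337.5  122.8   36.7    2. ] [ 509.9 -337.2  121.1   36.1    2. ] [283. 269.]
yellow [ 510.3 -267.3  123.4   37.6    6.5] [ 508.6 -268.   121.6   37.1    6.5] [374. 272.]
```

View pics/w7.png

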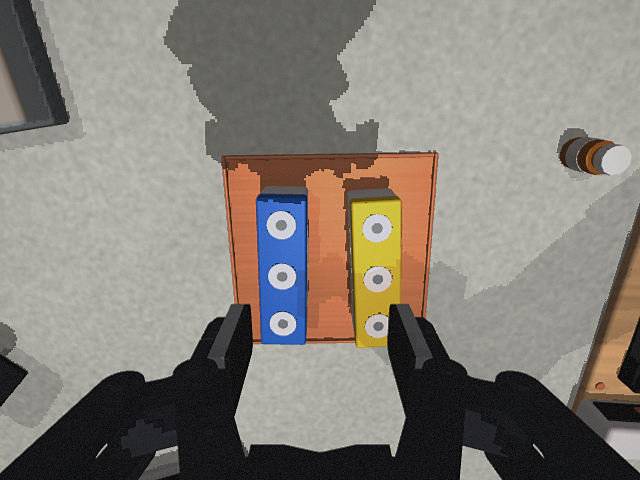

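The blue lid is at (283,269) and the yellow at (374,272), both flat on the tray. Taking blue first.

```bash
python3 -m handwheel '[0.2,-0.2,-0.2,-0.08, 0.3,-0.2,-0.4,0, 0.26,-0.12,-0.5,0, 0,0,-0.5,0, 0,0,-0.3,0, 0,0,-0.2,0, 0,0,0,0, 0,0,0,0]'
python3 - <<'E'
from h import *
mw=arm.camera_model("wrist");im=arm.grab_frame("wrist")
s=arm.sense();print(s['tcp_pos'],s['ee_rot'])
for c in('blue','yellow'):
  for k in blobs(im,c,400)[:2]: print(c,rectplane(mw,k,49),np.round(cv2.minAreaRect(k)[0]),cv2.contourArea(k))
g=cv2.cvtColor(im,cv2.COLOR_RGB2GRAY)[150:300,250:400]
print([(x+250,y+150,r,plane(mw,(x+250,y+150),50).round(1)) for x,y,r in np.round(cv2.HoughCircles(g,cv2.HOUGH_GRADIENT,1,30,param1=100,param2=20,minRadius=12,maxRadius=30)[0],0)])
E
```

```text
time_s: 29.45
tcp_pos: [509.8, -338.7, 95.3]
ee_rot: [-0.054, 3.14, -0.002]
force: [0.2, 0.2, -0.4]
grip_width: 0.628
grasp_force: 0.0
[ 509.90833016 -338.75155982   95.41118132] [-5.37334713e-02  3.13971745e+00 -1.85025420e-03]
blue [ 510.  -337.9  119.2   35.     2. ] [322. 278.] 17375.0
yellow [ 504.5 -269.6  111.7   38.1    6.2] [467. 269.] 15600.5
[(np.float32(322.0), np.float32(210.0), np.float32(22.0), array([ 471.3, -339.5,   50. ])), (np.float32(322.0), np.float32(298.0), np.float32(25.0), array([ 513.7, -338. ,   50. ]))]
```

```bash
python3 -m handwheel '[0.03,0,-0.2,0, 0,0,-0.3,0, 0,0,-0.3,0, 0,0,-0.3,0, 0,0,-0.1,0, 0,0,-0.06,0, 0,0,0,0, 0,0,0,0]'
python3 -m handwheel '[0,0,0,0, 0,0,0,0, 0,0,0,0, 0,0,0,0, 0,0,0,0, 0,0,0,0, 0,0,0,0, 0,0,0,0]' 1 40
```

```text
time_s: 30.5
tcp_pos: [511.2, -338.6, 31.9]
ee_rot: [-0.054, 3.14, -0.001]
force: [-0.6, -0.1, -0.2]
grip_width: 0.629
grasp_force: 0.0
time_s: 31.5
tcp_pos: [511.3, -338.5, 32.0]
ee_rot: [-0.054, 3.14, -0.001]
force: [-0.2, 1.1, 5.7]
grip_width: 0.415
grasp_force: 41.9
```

```bash
python3 -m handwheel '[0,0,0.1,0, 0,0,0.3,0, 0,0,0.4,0, 0,0,0.5,0, 0,0,0.5,0, 0,0,0.5,0, 0,0.1,0.4,0, 0,0.3,0.2,0]'
python3 -m handwheel '[0.1,0.5,0,-0.1, 0.1,0.6,0,-0.1, 0.1,0.6,0,-0.1, 0.1,0.6,0,-0.1, 0.1,0.6,0,0, 0.1,0.6,0,0, 0,0.6,0,0, 0,0.6,0,0]'
python3 -m handwheel '[0,0.5,0,0, 0,0.5,0,0, 0,0.4,0,0, 0,0.24,0,0, 0,0.1,0,0, 0,0,0,0, 0,0,0,0, 0,0,0,0]'
python3 - <<'E'
from h import *
im=arm.grab_frame("wrist");cv2.imwrite("pics/w8.png",im[:,:,::-1])
s=arm.sense();print(s['tcp_pos'],s['ee_rot'])
E
```

```text
time_s: 32.5
tcp_pos: [511.3, -318.7, 178.1]
ee_rot: [-0.052, 3.139, -0.002]
force: [-0.3, -0.1, -1.6]
grip_width: 0.415
grasp_force: 41.2
time_s: 33.5
tcp_pos: [540.0, -81.4, 176.0]
ee_rot: [-0.055, -3.14, -0.001]
force: [0.5, -0.4, -1.8]
grip_width: 0.414
grasp_force: 41.2
time_s: 34.5
tcp_pos: [541.0, 3.1, 176.3]
ee_rot: [0.057, 3.141, 0.0]
force: [-0.6, -0.0, -1.8]
grip_width: 0.413
grasp_force: 41.2
[540.91441234   3.19840323 176.26926188] [-5.70959931e-02 -3.14100165e+00 -5.27705008e-05]
```

View pics/w8.png

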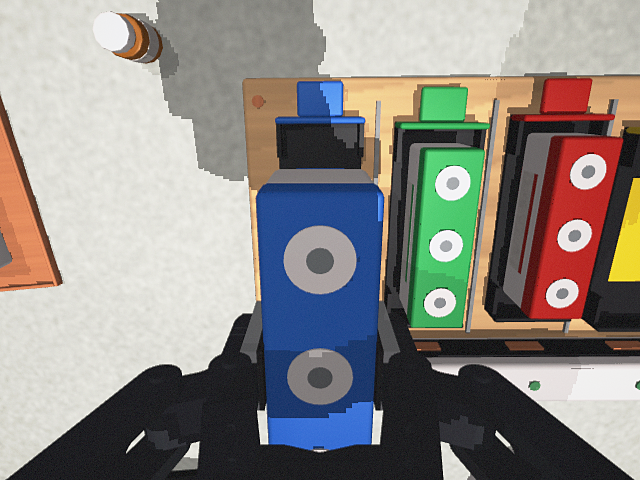

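Green and red are seated, and blue is aligned. Lowering blue.

```bash
python3 -m handwheel '[0,0,-0.2,0, 0,0,-0.4,0, 0,0,-0.4,0, 0,0,-0.4,0, 0,0,-0.4,0, 0,0,-0.3,0, 0,0,-0.3,0, 0,0,-0.1,0]'
python3 -m handwheel '[0,0,-0.05,0, 0,0,-0.04,0, 0,0,-0.02,0, 0,0,-0.01,0, 0,0,0,0, 0,0,0,0, 0,0,0,0, 0,0,0,0]'
python3 -m handwheel '[0,0,-0.02,0, 0,0,0,0, 0,0,0,0, 0,0,0,0, 0,0,0,0, 0,0,0,0, 0,0,0,0, 0,0,0,0]'
```

```text
time_s: 35.55
tcp_pos: [540.3, 3.8, 50.2]
ee_rot: [-0.056, -3.14, -0.0]
force: [-0.2, 0.3, -1.6]
grip_width: 0.421
grasp_force: 41.1
time_s: 36.55
tcp_pos: [540.9, 3.7, 45.3]
ee_rot: [-0.056, -3.141, -0.0]
force: [0.6, -0.8, -1.8]
grip_width: 0.415
grasp_force: 41.1
time_s: 37.55
tcp_pos: [541.0, 3.7, 44.9]
ee_rot: [0.056, 3.141, -0.0]
force: [-2.6, -0.3, 5.8]
grip_width: 0.417
grasp_force: 41.9
```

```bash
python3 -m handwheel '[0,0,0,0, 0,0,0,0, 0,0,0,0, 0,0,0,0, 0,0,0,0, 0,0,0.2,0, 0,0,0.4,0, 0,0,0.6,0]' 0.37
python3 -m handwheel '[0,0,0.7,0, 0,0,0.7,0, -0.1,-0.4,0.1,0.2, -0.1,-0.6,0,0.2, -0.1,-0.8,0,0.2, -0.1,-0.8,0,0, -0.2,-0.8,0,0, -0.2,-0.8,0,0]'
python3 -m handwheel '[-0.2,-0.6,0,0, 0,-0.4,0,0, 0,-0.2,0,0, 0,-0.1,0,0, 0,0,0,0, 0,0,0,0, 0,0,0,0, 0,0,0,0]'
cat > y.py <<'E'
from h import *
mw=arm.camera_model("wrist");im=arm.grab_frame("wrist");cv2.imwrite("pics/w9.png",im[:,:,::-1])
s=arm.sense();print(s['tcp_pos'],s['ee_rot'])
print([ (rectplane(mw,k,49),np.round(cv2.minAreaRect(k)[0])) for k in blobs(im,'yellow',2000)])
m=cv2.inRange(cv2.cvtColor(im,cv2.COLOR_RGB2HSV),(0,0,190),(180,40,255))
k=blobs(im,'yellow',2000)[0];z=np.zeros_like(m);cv2.drawContours(z,[cv2.convexHull(k)],-1,255,-1)
for c in cv2.findContours(m&cv2.erode(z,np.ones((5,5))),cv2.RETR_EXTERNAL,cv2.CHAIN_APPROX_NONE)[0]:
    if cv2.contourArea(c)>100: q=cv2.fitEllipse(c)[0];print(np.round(q),plane(mw,q,50).round(1))
E
python3 y.py
```

```text
time_s: 38.55
tcp_pos: [540.3, 3.8, 104.8]
ee_rot: [-0.056, -3.14, -0.0]
force: [0.5, 0.9, 0.3]
grip_width: 0.627
grasp_force: 0.0
time_s: 39.55
tcp_pos: [500.6, -207.6, 180.2]
ee_rot: [-0.109, 3.139, -0.001]
force: [0.6, -0.6, 0.0]
grip_width: 0.631
grasp_force: 0.0
time_s: 40.55
tcp_pos: [491.0, -270.9, 179.4]
ee_rot: [-0.11, 3.14, 0.0]
force: [0.4, -0.2, -0.3]
grip_width: 0.633
grasp_force: 0.0
[ 490.94132786 -270.99108996  179.36493421] [-1.09352324e-01  3.13964788e+00  2.12662982e-04]
[(array([ 508.5, -266.4,  120.2,   35.2,    6.2]), array([325., 254.]))]
[327. 314.] [ 549.2 -262.    50. ]
[325. 262.] [ 509.7 -266.3   50. ]
[326. 213.] [ 475.6 -268.4   50. ]
```

View pics/w9.png

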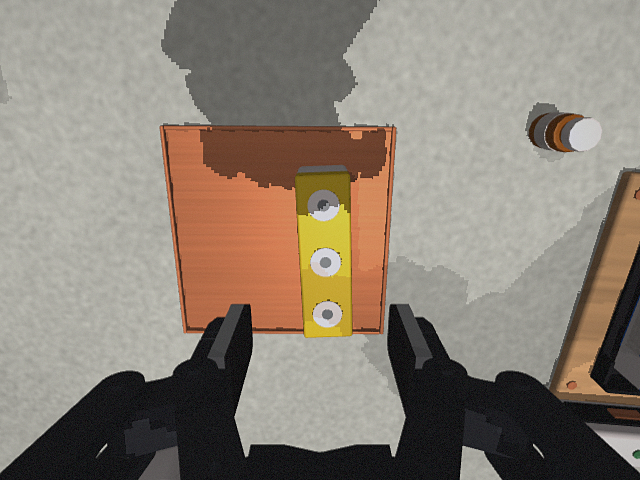

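Yellow's caps run from (323,206) to (327,314). Its centre is at (509,-266.5) and its yaw is about 6°. Gripping it.

```bash
python3 -m handwheel '[0.16,0.09,-0.1,0.2, 0.2,0,-0.4,0, 0,0,-0.5,0, 0,0,-0.5,0, 0,0,-0.4,0, 0,0,-0.4,0, 0,0,-0.3,0, 0,0,-0.2,0]'
python3 -m handwheel '[0,0,-0.1,0, 0,0,-0.05,0, 0,0,0,0, 0,0,0,0, 0,0,0,0, 0,0,0,0, 0,0,0,0, 0,0,0,0]'
python3 -m handwheel '[0,0,0,0, 0,0,0,0, 0,0,0,0, 0,0,0,0, 0,0,0,0, 0,0,0,0, 0,0,0,0, 0,0,0,0]' 1 40
```

```text
time_s: 41.6
tcp_pos: [508.9, -266.4, 38.3]
ee_rot: [0.164, -3.137, -0.001]
force: [1.0, 0.6, 0.2]
grip_width: 0.63
grasp_force: 0.0
time_s: 42.6
tcp_pos: [508.9, -266.8, 31.8]
ee_rot: [0.164, -3.137, -0.0]
force: [0.2, 1.0, 0.2]
grip_width: 0.625
grasp_force: 0.0
time_s: 43.6
tcp_pos: [509.0, -266.8, 31.9]
ee_rot: [-0.164, 3.137, -0.0]
force: [0.2, 0.9, 2.6]
grip_width: 0.415
grasp_force: 41.5
```

```bash
python3 -m handwheel '[0,0,0.1,0, 0,0,0.3,0, 0,0,0.4,0, 0,0,0.5,0, 0,0,0.5,0, 0,0,0.5,0, 0,0.1,0.4,0, 0,0.3,0.2,0]'
python3 -m handwheel '[0.1,0.5,0,-0.1, 0.1,0.6,0,-0.1, 0.1,0.7,0,-0.1, 0.1,0.7,0,-0.1, 0.1,0.7,0,-0.1, 0.1,0.7,0,-0.1, 0.1,0.7,0,-0.1, 0.1,0.7,0,-0.1]'
python3 -m handwheel '[0.1,0.7,0,0, 0.05,0.7,0,0, 0,0.7,0,0, 0,0.7,0,0, 0,0.6,0,0, 0,0.5,0,0, 0,0.4,0,0, 0,0.2,0,0]'
python3 - <<'E'
from h import *
im=arm.grab_frame("wrist");cv2.imwrite("pics/w10.png",im[:,:,::-1])
s=arm.sense();print(s['tcp_pos'],s['ee_rot'])
E
```

```text
time_s: 44.6
tcp_pos: [509.3, -247.1, 178.7]
ee_rot: [-0.162, 3.135, -0.002]
force: [0.5, -1.1, -1.1]
grip_width: 0.42
grasp_force: 41.1
time_s: 45.6
tcp_pos: [548.1, 20.2, 176.7]
ee_rot: [-0.056, -3.14, -0.001]
force: [0.1, 0.4, -1.7]
grip_width: 0.417
grasp_force: 41.1
time_s: 46.6
tcp_pos: [555.8, 244.4, 176.7]
ee_rot: [-0.054, -3.141, 0.0]
force: [-0.5, -0.8, -2.3]
grip_width: 0.415
grasp_force: 41.1
[555.93663325 245.01544147 176.68936993] [-5.33170637e-02 -3.14080753e+00 -9.82907308e-04]
```

View pics/w10.png

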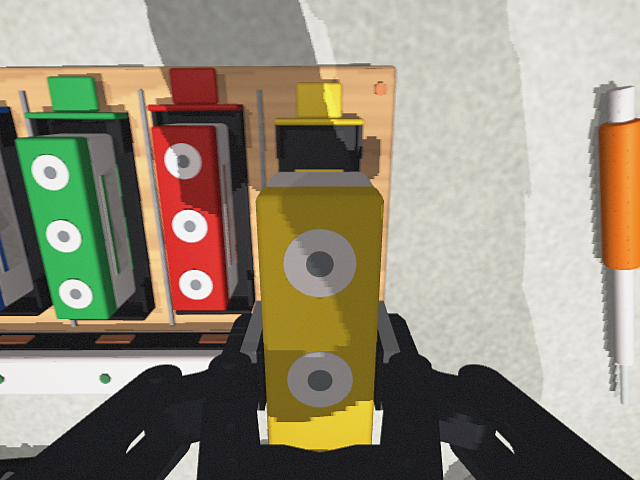

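Yellow is aligned over its carrier. Lowering it.

```bash
python3 -m handwheel '[0,-0.02,-0.2,0, 0,0,-0.4,0, 0,0,-0.4,0, 0,0,-0.4,0, 0,0,-0.4,0, 0,0,-0.3,0, 0,0,-0.3,0, 0,0,-0.1,0]'
python3 -m handwheel '[0,0,-0.05,0, 0,0,-0.04,0, 0,0,-0.03,0, 0,0,-0.01,0, 0,0,0,0, 0,0,0,0, 0,0,0,0, 0,0,0,0]'
python3 -m handwheel '[0,0,-0.02,0, 0,0,0,0, 0,0,0,0, 0,0,0,0, 0,0,0,0, 0,0,0,0, 0,0,0,0, 0,0,0,0]'
```

```text
time_s: 47.65
tcp_pos: [555.8, 241.7, 50.7]
ee_rot: [-0.056, -3.14, 0.001]
force: [0.1, -0.0, -1.6]
grip_width: 0.414
grasp_force: 41.1
time_s: 48.65
tcp_pos: [556.4, 242.2, 45.3]
ee_rot: [0.056, 3.141, 0.0]
force: [-0.3, 1.3, -2.1]
grip_width: 0.415
grasp_force: 41.1
time_s: 49.65
tcp_pos: [556.5, 242.3, 44.9]
ee_rot: [0.056, 3.141, 0.0]
force: [-2.4, -0.5, 6.6]
grip_width: 0.415
grasp_force: 41.8
```

```bash
python3 -m handwheel '[0,0,0,0, 0,0,0,0, 0,0,0,0, 0,0,0,0, 0,0,0,0, 0,0,0.2,0, 0,0,0.4,0, 0,0,0.6,0]' 0.37
python3 -m handwheel '[0,0,0.7,0, 0,0,0.7,0, 0,0,0.7,0, -0.2,-0.4,0.7,0, -0.3,-0.6,0.7,0, -0.4,-0.6,0.5,0, -0.4,-0.5,0.2,0, -0.2,-0.2,0,0]'
python3 -m handwheel '[0,0,0,0, 0,0,0,0, 0,0,0,0, 0,0,0,0, 0,0,0,0, 0,0,0,0, 0,0,0,0, 0,0,0,0]'
python3 - <<'E'
from h import *
mw=arm.camera_model("wrist");im=arm.grab_frame("wrist");cv2.imwrite("pics/w11.png",im[:,:,::-1])
print(arm.sense()['tcp_pos'])
for c in R: print(c,[rectplane(mw,k,60) for k in blobs(im,c,800)[:1]])
E
```

```text
time_s: 50.65
tcp_pos: [555.8, 242.0, 104.7]
ee_rot: [-0.056, -3.14, 0.001]
force: [-0.0, -0.3, 0.4]
grip_width: 0.626
grasp_force: 0.0
time_s: 51.65
tcp_pos: [481.0, 126.3, 316.2]
ee_rot: [0.058, 3.138, 0.001]
force: [0.9, -0.6, -0.2]
grip_width: 0.631
grasp_force: 0.0
time_s: 52.65
tcp_pos: [481.4, 127.2, 314.4]
ee_rot: [0.056, 3.141, 0.0]
force: [1.3, 0.5, 0.4]
grip_width: 0.627
grasp_force: 0.0
[481.36598409 127.16822849 314.35547849]
red [array([540.9, 162.2, 121.2,  36.1,  -2.1])]
green [array([545.1,  82.7, 121.4,  36.3,  -2.1])]
blue [array([540.3,   7. , 121. ,  41.9,  -2.1])]
yellow [array([556.5, 238.4, 121.5,  41.9,  -1.8])]
```

View pics/w11.png

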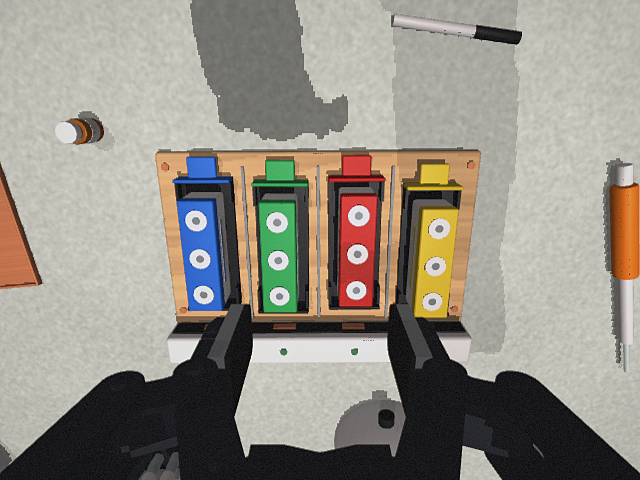

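All four packs sit flat and lengthwise in their own carriers, within a few mm of the middle. The vial is still standing at (68,131) and the arm is clear.

```bash
python3 -c "
from station import arm
print(arm.job_done())"
```

```text
the job is handed in; nothing more can be done
None
```

All four packs are in the carriers of their own colour, sitting flat behind the lip; red and green (the upper layer) went in first, the rack and vial were not touched, and the job was handed in at about 53 s of the 109 s allowed.

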